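# Open the top half of the cupboard's split door

## Task

The small wooden bench cupboard has a split door with an upper and a lower half. Swing the upper half out by its pull about a quarter turn, so that it stands wide open and the shelf behind it can be reached, and let go of it. The lower half must stay shut with its bolt shot.

Things in the scene. Friction and masses are not known exactly. Their poses are not given: they have to be found in the camera images.
- upper_leaf_pull (a point): Middle of the upright of the upper leaf's L-shaped steel pull: round bar 10 mm thick, 58 mm tall, free at its top, borne by one stub at its foot, 35 mm off the leaf's face, near the free (-y) edge, 0.208 above the bench (cupboard top: 0.256). Frame turns with the leaf: x into its face, y along it to the hinge, z up. The fixed vertical hinge axis lies at x = +0.035, y = +0.180 in it.
- upper_leaf (a joint): Angle of the upper leaf (206 wide, 112 high, 14 mm thick, from 0.130 above the bench), rad: 0 shut, may start slightly ajar, grows as the free edge comes out to the robot (clockwise from above), stop at 1.75. Hinge friction about 0.06 N m, no spring or latch: it stays where left. The cupboard, 240 wide, 140 deep, is fixed; its place and yaw vary.
- lower_leaf (a joint): Angle of the lower leaf, rad: 0 shut, grows as it opens. It stands directly under the upper leaf, 0.013 to 0.125 above the bench, has a like pull at mid width about 0.05 above the bench, and is held by its bolt with a little play.
- bolt (a joint): Travel of the steel barrel bolt on the lower leaf's face, near its free edge, 0.098 above the bench, m: 0 shot into the keeper on the cupboard's side, 0.022 fully drawn (slid towards the hinge). It stays where it is left.

How it is judged:
By the outcome, as a careful person would: the job done as asked, in the order asked, and still so for the second after the job is handed in, with the robot touching nothing.
It also fails if it takes over 38 s, if anything falls off the work surface, if the arm or the gripper's body presses on something with over 40 N, if the wrist force passes 120 N, or if a joint passes its speed limit or range.

## Robot

A 6-joint arm with a two-finger parallel gripper is mounted at the origin on a cart in front of the work surface, level with it; the furniture and walls round the work are solid. World frame = base frame: x ahead of the robot, y to its left, z up, the work surface at z = 0. Lengths are in m, angles in rad, forces in N, time in s.
With the tool pointing down it reaches from about 0.35 to 0.975 m from the base axis. Payload 7.1 kg.
Tool frame: the origin (TCP) lies midway between the tips of the shut fingers; the grasp point (between the pads) lies 19 mm behind it; z points along the fingers, y is the line along which they close (so a half turn about z gives the same grasp; the last joint's range is limited). The gripper opens to 88 mm and grips with 3 to 60 N. Pads are 20 mm wide; open, the fingers measure 115 mm over their backs; the gripper's body (75 mm by 178 mm) begins 61 mm behind the grasp point.
Start: joints at [-1.365, 0.423, 1.63, -0, 1.089, -0.019], TCP at [0.139, -0.609, 0.223] pointing down, gripper open.
Joint ranges: [-3, 3], [-0.9, 2.11], [0.09, 2.58], [-1.31, 4.45], [0.11, 2.69], [-2.54, 2.54]. Speed limits (rad/s): [2.39, 2.39, 3.01, 3.14, 3.14, 3.14].

## Interface

Orientations are given as a unit quaternion [w, x, y, z].
In Python, from station import move_pose, movel, movej, command_gripper, wait, inverse_kinematics, read_camera, camera_info, MotionError, job_done, get_time, get_joint_pos, get_qvel, get_effort, get_tcp_pos, get_ee_rot, get_ft_force, get_ft_torque, get_grip_width, get_finger_force gives the robot as it stands. Calls block until the motion is done:
- move_pose(position, orientation): joint-space move of the TCP to a pose.
- movel(position, frame=None, v=0.15, until_force=None): straight line of the TCP; frame=None keeps the orientation; v is the mean speed in m/s. With until_force (N) it stops when the force on the tool has changed by that much, and returns True; else False.
- movej(angles): joint-space move.
- command_gripper(opening): opening from 0.0 (shut) to 1.0 (fully open); the grip force is fixed at half the most; returns when the fingers have stopped.
- wait(seconds).
- inverse_kinematics(position, orientation): joint angles nearest the present ones, or None.
- read_camera(name): name is "scene" or "top"; returns the picture (384x512x3 uint8, red, green, blue); there is no depth.
- camera_info(name): a dict with "intrinsics" (3x3 intrinsics, pixels), "T" (4x4, takes a point from camera to world coordinates). Camera axes: x right, y up, looking along -z (the intrinsics and any distortion apply to the point x, -y, -z); pixel columns grow to the right and rows downward; lengths in m; the calibration is good to about 2 mm. A picture is of the moment at which its call begins. camera_info takes no time and is no camera call.
A pose or a line that the arm cannot do raises MotionError and nothing moves.
- job_done(): hands the job in; it is judged then, once.
Readings, each from a call of its own:
- get_time(): time.
- get_joint_pos(): joint angles.
- get_qvel(): joint speeds.
- get_effort(): joint torques, N m.
- get_tcp_pos(): TCP position.
- get_ee_rot(): TCP orientation.
- get_ft_force(): force on the tool from outside, world axes, zero at the start.
- get_ft_torque(): the same for the moment, N m.
- get_grip_width(): opening from 0.0 (shut) to 1.0 (fully open).
- get_finger_force(): force on a finger pad.
Only numpy, scipy, OpenCV 4.12 (cv2) and the standard library are available. Lean on these libraries where they do the work, as an engineer would, in place of code of your own. Each camera call takes 0.05 s, during which the arm holds its last target. There are 200 camera calls.

## Working session

There is one attempt and no reset: what is moved stays moved. The work goes in short steps, each a Python script; the robot and the scene stay as the last script left them, time stands still between calls to the robot, and variables do not carry over. Pictures are saved under pics/ and viewed, at most 10 in all, crops included, and the job is handed in when it is done.

```bash
mkdir -p pics; ls; python3 - <<'E'
from station import *
import cv2,numpy as np
for n in("scene","top"):
    cv2.imwrite(f"pics/{n}0.png",read_camera(n)[:,:,::-1])
    c=camera_info(n);print(n,{k:np.round(v,4).tolist() if not isinstance(v,str) else v for k,v in c.items()})
print(get_time())
E
```

```text
pics
scene {'intrinsics': [[463.3987, 0.0, 251.8436], [0.0, 463.3987, 189.3086], [0.0, 0.0, 1.0]], 'T': [[-0.7183, 0.5313, -0.4492, 0.2439], [-0.6955, -0.5648, 0.4442, 0.3479], [-0.0177, 0.6314, 0.7752, 0.8147], [0.0, 0.0, 0.0, 1.0]]}
top {'intrinsics': [[446.9553, 0.0, 245.7749], [0.0, 446.9553, 195.6565], [0.0, 0.0, 1.0]], 'T': [[0.0226, 0.9735, -0.2277, 0.4588], [-0.9997, 0.0231, -0.0004, -0.0475], [0.0048, 0.2277, 0.9737, 0.9854], [0.0, 0.0, 0.0, 1.0]]}
0.1
```

View pics/scene0.png

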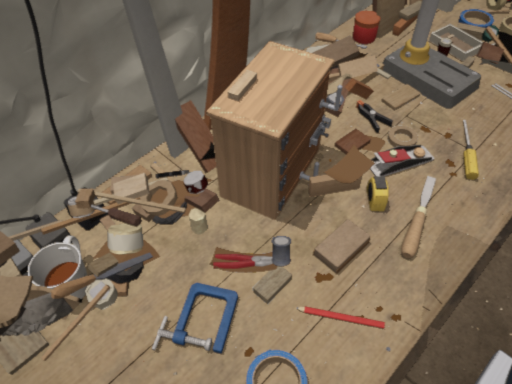

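View pics/top0.png

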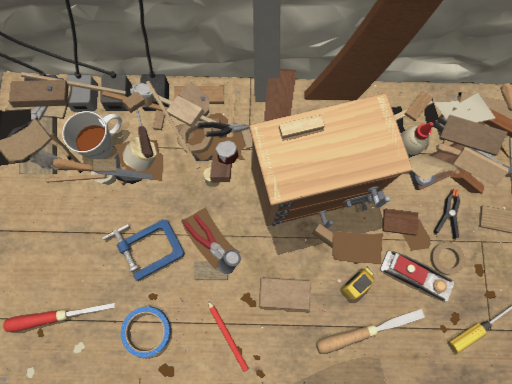

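The scene view shows the cupboard with its top at about (215,110)–(335,60) and the pulls on its right-hand side at about (325,130) and (332,100). In the top view the cupboard top spans (251,125)–(410,165), with pulls near (325,218) and (378,198). I'll enlarge both.

```bash
python3 - <<'E'
import cv2
a=cv2.imread("pics/scene0.png")[40:220,200:400];b=cv2.imread("pics/top0.png")[85:245,240:430]
cv2.imwrite("pics/c1.png",cv2.resize(a,(660,594),interpolation=cv2.INTER_CUBIC))
cv2.imwrite("pics/c2.png",cv2.resize(b,(684,576),interpolation=cv2.INTER_CUBIC))
E
```

```text
(no output)
```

View pics/c1.png

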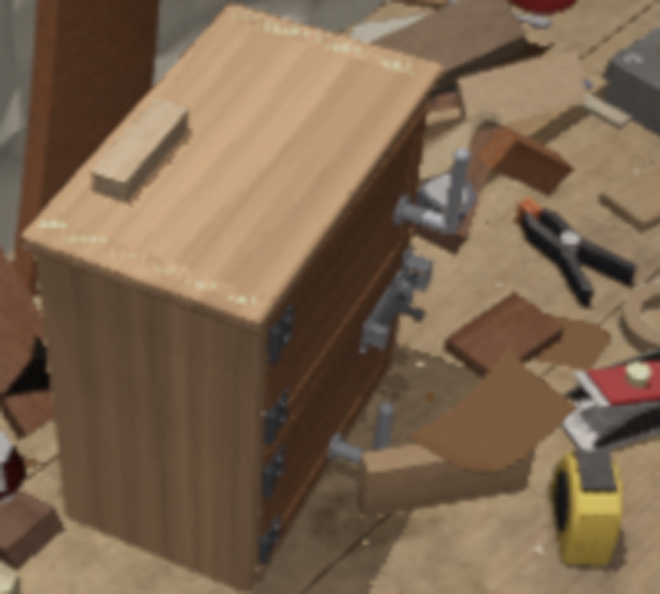

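View pics/c2.png

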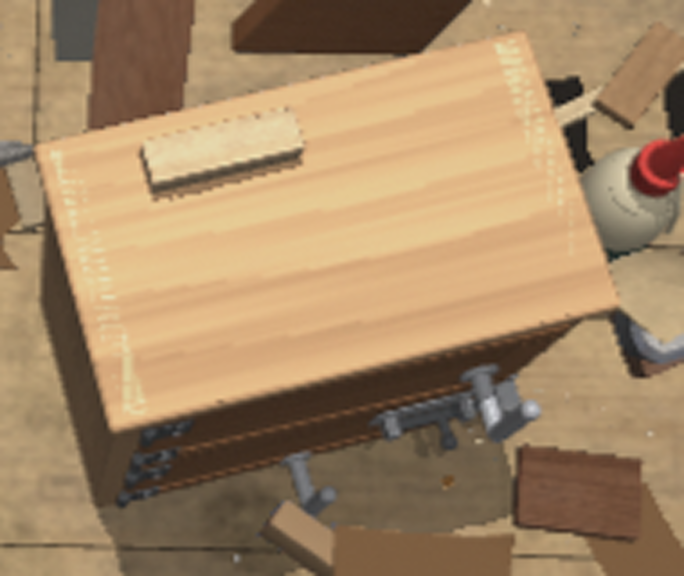

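The crops show the upper pull's upright from (461,153) to (455,226) in crop 1 and about (533,408) to (497,432) in crop 2. The four corners of the cupboard top are clear in both, so I'll triangulate them.

```bash
cat > h.py <<'E'
import numpy as np
from station import *
def ray(n,uv):
    c=camera_info(n);K=np.array(c["intrinsics"]);T=np.array(c["T"])
    d=np.linalg.inv(K)@[uv[0],uv[1],1];d=T[:3,:3]@[d[0],-d[1],-d[2]]
    return T[:3,3],d/np.linalg.norm(d)
def plane(n,uv,z):
    o,d=ray(n,uv);return o+d*(z-o[2])/d[2]
def tri(a,b):
    (o1,d1),(o2,d2)=ray("scene",a),ray("top",b)
    s=np.linalg.lstsq(np.c_[d1,-d2],o2-o1,rcond=None)[0]
    p,q=o1+s[0]*d1,o2+s[1]*d2
    return (p+q)/2,np.linalg.norm(p-q)
s=lambda u,v:(200+u/3.3-.35,40+v/3.3-.35)
t=lambda u,v:(240+u/3.6-.36,85+v/3.6-.36)
E
python3 - <<'E'
from h import *
np.set_printoptions(precision=4,suppress=True)
P={}
for k,a,b in[("BL",(28,238),(38,148)),("BR",(235,8),(520,33)),("FR",(440,68),(618,308)),("FL",(262,325),(112,430)),("tip",(461,153),(533,408)),("foot",(455,226),(497,432)),("stubbase",(403,210),(480,372)),("keeper",(415,268),(505,410))]:
    P[k],e=tri(s(*a),t(*b));print(k,P[k],round(e,4), plane("top",t(*b),.256),plane("scene",s(*a),.256))
f=P["FR"]-P["FL"];print(np.linalg.norm(f),np.degrees(np.arctan2(f[1],f[0])),np.linalg.norm(P["FL"]-P["BL"]))
f=P["BR"]-P["BL"];print(np.linalg.norm(f),np.degrees(np.arctan2(f[1],f[0])))
E
```

```text
BL [ 0.7568 -0.0523  0.2496] 0.0006 [ 0.7545 -0.0521  0.256 ] [ 0.7507 -0.0479  0.256 ]
BR [ 0.8217 -0.2904  0.2513] 0.0028 [ 0.8207 -0.2882  0.256 ] [ 0.8154 -0.2855  0.256 ]
FR [ 0.6832 -0.3289  0.2515] 0.0029 [ 0.6806 -0.3278  0.256 ] [ 0.681  -0.3229  0.256 ]
FL [ 0.6169 -0.0898  0.2495] 0.0011 [ 0.616  -0.0892  0.256 ] [ 0.6121 -0.085   0.256 ]
tip [ 0.6372 -0.2923  0.2329] 0.0016 [ 0.6311 -0.2852  0.256 ] [ 0.6223 -0.2666  0.256 ]
foot [ 0.6353 -0.292   0.178 ] 0.0025 [ 0.6193 -0.2679  0.256 ] [ 0.5864 -0.2141  0.256 ]
stubbase [ 0.6687 -0.2846  0.1758] 0.0002 [ 0.6478 -0.2612  0.256 ] [ 0.6155 -0.2052  0.256 ]
keeper [ 0.6694 -0.3167  0.1037] 0.0089 [ 0.6298 -0.2721  0.256 ] [ 0.5814 -0.1727  0.256 ]
0.24804207697399597 -74.49911523238872 0.1448043583257587
0.2467945121942983 -74.75571182559621
```

Both views agree: the top measures 247 x 145 mm, the pull runs from z 0.178 to 0.233 (0.179 to 0.237 expected), the yaw is 15.4°, and the hinge radius matches at 0.1835. I'll straddle the upright from above with the fingers closing along the leaf normal, so it's caged loosely.

```bash
cat >> h.py <<'E'
from scipy.spatial.transform import Rotation as Ro
PULL=np.array([.6355,-.2915]); H=np.array([.6254,-.1088]); YAW=np.radians(15.4)
def quat(psi):
    y=np.array([np.cos(psi),np.sin(psi),0]);z=np.array([0,0,-1.])
    q=Ro.from_matrix(np.c_[np.cross(y,z),y,z]).as_quat();return q[[3,0,1,2]]
def pt(th,z):
    c,s_=np.cos(-th),np.sin(-th);d=PULL-H
    return [*(H+[c*d[0]-s_*d[1],s_*d[0]+c*d[1]]),z]
E
python3 - <<'E'
from h import *
np.set_printoptions(precision=3,suppress=True)
for k in(0,np.pi,-np.pi):
    for th in(0,.8,1.6): print(k,th,pt(th,.197),inverse_kinematics(pt(th,.197),quat(YAW-th+k)))
q=quat(YAW)
command_gripper(.34)
move_pose(pt(0,.36),q)
print(get_joint_pos(),get_grip_width(),get_time())
hit=movel(pt(0,.255),v=.12,until_force=5)
print(hit,get_tcp_pos(),get_ft_force(),get_time())
import cv2
a=read_camera("scene")[40:220,200:400,::-1];b=read_camera("top")[85:245,240:430,::-1]
cv2.imwrite("pics/d.png",np.hstack([cv2.resize(x,(400,400),interpolation=cv2.INTER_CUBIC) for x in(a,b)]))
E
```

```text
0 0 [np.float64(0.6355), np.float64(-0.2915), 0.197] [-0.447  0.558  1.47  -0.     1.114 -0.716]
0 0.8 [np.float64(0.5013757799570635), np.float64(-0.24333361231581224), 0.197] [-0.473  0.357  1.802 -0.     0.983  0.058]
0 1.6 [np.float64(0.442482987549074), np.float64(-0.11356094066627373), 0.197] [-0.277  0.212  2.012 -0.     0.918  1.054]
3.141592653589793 0 [np.float64(0.6355), np.float64(-0.2915), 0.197] [-0.447  0.558  1.47  -0.     1.114  2.426]
3.141592653589793 0.8 [np.float64(0.5013757799570635), np.float64(-0.24333361231581224), 0.197] None
3.141592653589793 1.6 [np.float64(0.442482987549074), np.float64(-0.11356094066627373), 0.197] [-0.277  0.212  2.012 -0.     0.918 -2.088]
-3.141592653589793 0 [np.float64(0.6355), np.float64(-0.2915), 0.197] [-0.447  0.558  1.47  -0.     1.114  2.426]
-3.141592653589793 0.8 [np.float64(0.5013757799570635), np.float64(-0.24333361231581224), 0.197] None
-3.141592653589793 1.6 [np.float64(0.442482987549074), np.float64(-0.11356094066627373), 0.197] [-0.277  0.212  2.012 -0.     0.918 -2.088]
[-0.449  0.427  1.308 -0.     1.407 -0.716] 0.34095261631259477 3.2667
False [ 0.636 -0.292  0.256] [0.22  0.794 0.297] 4.2917
```

View pics/d.png

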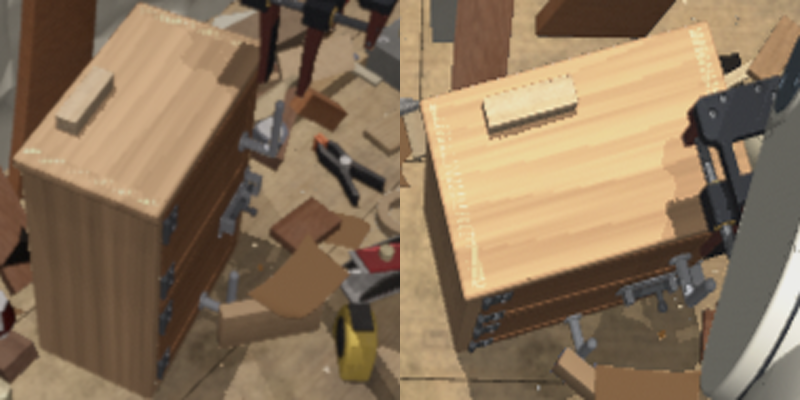

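The fingers sit at about (265,82) and (302,100) in the left half, either side of the bar tip at (278,100). They're aligned, so I'll lower with a force guard.

```bash
python3 - <<'E'
from h import *
np.set_printoptions(precision=3,suppress=True)
hit=movel(pt(0,.197),v=.08,until_force=6)
print(hit,get_tcp_pos(),get_ft_force(),get_time())
if not hit:
    command_gripper(.17)
    print(get_grip_width(),get_finger_force(),get_ft_force(),get_ft_torque())
    import cv2
    a=read_camera("scene")[40:220,200:400,::-1];b=read_camera("top")[85:245,240:430,::-1]
    cv2.imwrite("pics/e.png",np.hstack([cv2.resize(x,(400,400),interpolation=cv2.INTER_CUBIC) for x in(a,b)]))
E
```

```text
False [ 0.636 -0.292  0.197] [0.6   0.114 0.162] 5.2667
0.16571663220127764 0.0 [ 0.264 -0.436 -0.27 ] [-0.002 -0.119 -0.013]
```

View pics/e.png

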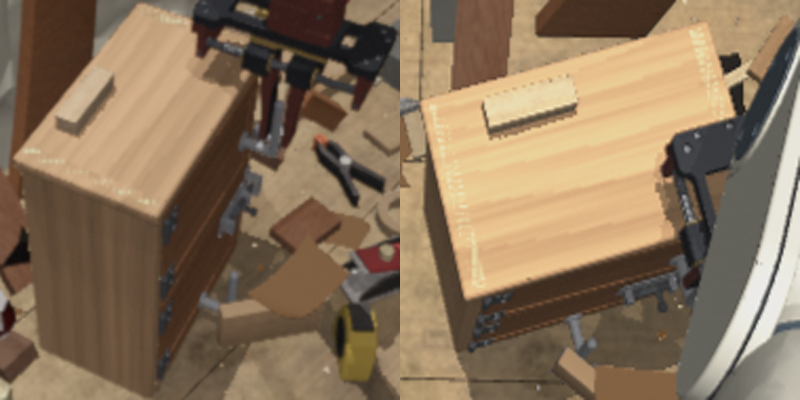

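The bar at (275,125) is between the fingers at (262,115) and (290,120), with no contact. I'll swing it along the arc.

```bash
python3 - <<'E'
from h import *
np.set_printoptions(precision=3,suppress=True)
ok=True
for i,th in enumerate(np.linspace(0,1.6,13)[1:]):
    if movel(pt(th,.197),quat(YAW-th),v=.08,until_force=15): ok=False;print("HIT",th,get_ft_force());break
    if i%3==0: print(round(th,2),get_ft_force(),get_finger_force(),get_time())
print(ok,get_tcp_pos(),get_ft_force(),get_time())
import cv2
a=read_camera("scene")[:,:,::-1];b=read_camera("top")[:,:,::-1]
cv2.imwrite("pics/f.png",np.hstack([cv2.resize(x,(400,300)) for x in(a,b)]))
E
```

```text
0.13 [0.596 0.476 0.986] 0.0 6.2917
0.53 [ 0.348 -0.341  0.191] 0.0 7.6667
0.93 [ 0.25  -0.693 -0.031] 0.0 9.0417
1.33 [ 0.266  0.676 -0.556] 0.0 10.4167
True [ 0.443 -0.114  0.197] [ 0.161  0.249 -0.245] 11.3333
```

View pics/f.png

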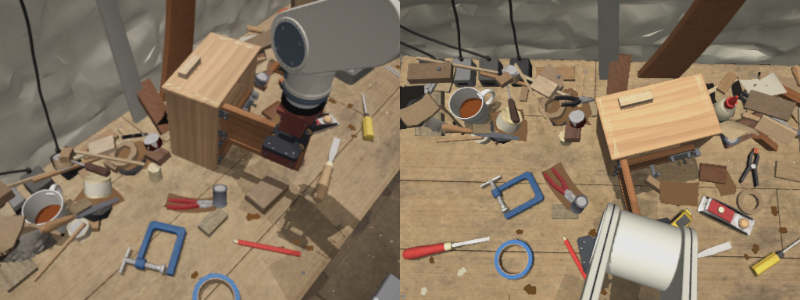

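The upper leaf is out at about a right angle, from (220,110) to (275,140) in the scene half. I'll open the fingers slightly, lift straight off, back away and check.

```bash
python3 - <<'E'
from h import *
np.set_printoptions(precision=3,suppress=True)
command_gripper(.3)
movel(pt(1.6,.36),v=.15)
move_pose([.3,-.5,.36],get_ee_rot())
print(get_tcp_pos(),get_ft_force(),get_time())
import cv2
a=read_camera("scene")[30:250,180:430,::-1];b=read_camera("top")[80:300,200:450,::-1]
cv2.imwrite("pics/g.png",np.hstack([cv2.resize(x,(400,352),interpolation=cv2.INTER_CUBIC) for x in(a,b)]))
E
```

```text
[ 0.301 -0.499  0.36 ] [-0.423 -0.825  0.335] 14.6083
```

View pics/g.png

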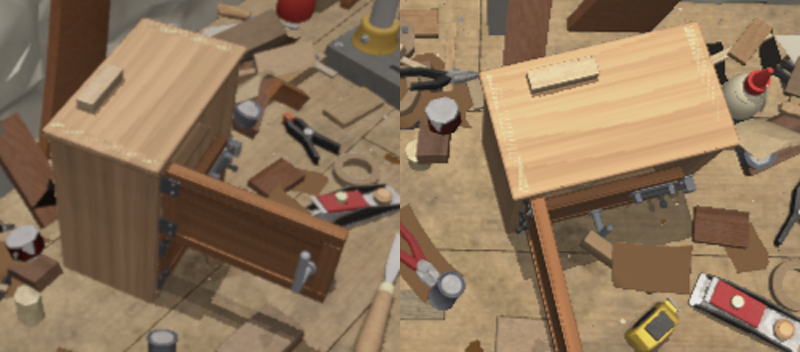

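The leaf stands square to the front, from (170,168) to (345,240) in the scene half. The lower leaf is shut with its bolt in the keeper at about (680,185) in the top half, and the gripper is well clear.

```bash
python3 -c "
from station import *
print(job_done())"
```

```text
the job is handed in; nothing more can be done
None
```

I swung the upper half out about a quarter turn by its pull and let go of it; the last pictures show it standing square to the front, the lower half shut with its bolt shot, and the arm clear; I handed the job in at about 15 s.

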